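# Clear the carton and flip the parts case open

### The arm

A 6-joint arm with a two-finger parallel gripper is mounted at the origin on the work surface. World frame = base frame: x ahead of the robot, y to its left, z up, the work surface at z = 0. Lengths are in m, angles in rad, forces in N, time in s.
With the tool pointing down it reaches from about 0.35 to 0.775 m from the base axis. Payload 7.3 kg.
Tool frame: the origin (TCP) lies at the very end of the fingers, on their centre line; the grasp point (between the pads) lies 19 mm behind it (robot.hold_point_z is the distance from the TCP to the grasp point, in m); y points along the fingers, z is the direction in which the jaws open and shut, and the axes are right-handed (so a half turn about y gives the same grasp; the last joint's range is limited). The gripper opens to 92 mm and grips with 3 to 60 N. Pads are 19 mm wide; open, the fingers measure 130 mm over their backs; the gripper's body (75 mm by 190 mm) begins 47 mm behind the grasp point.
Start: joints at [0.958, 0.342, 1.524, -0, 1.275, -0.146], TCP at [0.236, 0.469, 0.227] pointing down, gripper open.
Joint ranges: [-2.53, 2.53], [-0.77, 2.02], [0.04, 2.7], [-1, 4.14], [0.28, 2.66], [-3.11, 3.11]. Speed limits (rad/s): [2.57, 2.57, 3.14, 3.14, 3.14, 3.14].

### API

Orientations are given as [roll, pitch, yaw] about the fixed x, y, z axes, in that order (R = Rz(yaw) Ry(pitch) Rx(roll)).
In Python, from cell import robot gives the robot as it stands.
- The arm moves only by the shell command python3 -m crank 'ROWS' [OPENING] [FORCE]. ROWS is a JSON object of lists of equal length, an entry for each row: "xyz": the shift along the tool's x, y, z in cm, a list of three; "roll": the turn about the tool's y in degrees. A call has 1 to 20 rows; each row shifts and turns the commanded pose from where the row before left it, along the tool's axes as they then stand; what a row does not reach is not made up. A row lasts 1/10 s, in which the tool goes at most 50 mm and 8.59 degrees, less where a joint would pass 70% of its speed; a pose out of reach is approached as far as the arm can. A call is refused whole if a number of a shift passes 5 or a number of a turn 8.59, either way. A call with a gripper value outside its range is refused whole. OPENING is the gripper command: -1 is fully open, 1 is shut, values between are in proportion, set as the call begins (- or left out, the last holds). The fingers move at their own pace and stop on an object; FORCE is the grip in N (left out, the last holds). Time passes only in rows, so rows that do not move let the fingers close. It gives the time, the measured TCP pose, the force and the opening at its end, in the units of the state.
- robot.observe(): the state, without advancing time (a new reading comes with each control period).
- robot.read_camera(name): name is "scene" or "top" or "wrist"; returns the picture (480x640x3 uint8, red, green, blue); there is no depth.
- robot.calibration(name): a dict with "intrinsics" (3x3 intrinsics, pixels), "pose" (4x4, takes a point from camera to world coordinates). Camera axes: x right, y down, z forward; pixel columns grow to the right and rows downward; lengths in m; the calibration is good to about 2 mm. A picture is of the moment at which its call begins: read the wrist's pose just before it. calibration takes no time and is no camera call; for the wrist camera it gives the pose at the moment of the call.
- robot.hand_in(): hands the job in, once; it reports no verdict.
The state is a dict: "time": time; "qpos": joint angles; "qvel": joint speeds; "joint_efforts": joint torques, N m; "tool_pos": TCP position; "tool_rot": TCP orientation; "contact_force": force on the tool from outside, world axes, zero at the start; "torque": the same for the moment, N m; "opening": finger opening in m.
Only numpy, scipy, OpenCV 4.12 (cv2) and the standard library are available. Lean on these libraries where they do the work, as an engineer would, in place of code of your own. Each camera call takes 0.05 s, during which the arm holds its last target.

### The job

The wider of the two grey lidded parts cases has a carton standing in front of its lid tab. Push that carton along the counter with the fingers until it is wholly out to one side of the case, keeping it upright and on the counter; then push the lid of the wide case up and over, past its balance point, so that it falls back and stays wide open by its own weight. Leave the narrow case shut and do not disturb the other things on the counter.

Things in the scene. Friction and masses are not known exactly. Their poses are not given: they have to be found in the camera images.
- wide_case: the wide grey plastic parts case: 100 mm deep (its x), 160 mm wide (its y), 70 mm high without the lid, fixed to the counter. Origin at the centre of its underside, on the counter; +x points from the tab side to the hinge side, +y along the hinge, z up. The lid is a 6 mm plate over the whole top
- wide_lid (a joint): angle of the wide case's lid, rad: 0 shut, grows as it opens, stop at 1.95 (leaning back beyond upright). The hinge turns freely with no spring or catch: the lid (about 220 g) balances at about 1.5: let go below 1.45 it falls shut, beyond 1.57 it falls open to the stop
- wide_lid_hinge (a point): a point on the wide lid's hinge line, in the middle of its length, 50 mm from the case's centre towards its +x and 70 mm above the counter; it turns with the lid (y along the hinge; with the lid shut x points from the tab to the hinge)
- wide_lid_tab (a point): middle of the outer edge of the wide lid's tab, on its underside, 130 mm from the hinge line; moves with the lid. The flat tab, 70 mm wide and 6 mm thick, sticks out 30 mm beyond the front (-x) wall from the middle of the lid's edge, 70 mm above the counter when shut, with open space below it
- carton_mid (a point): centre (40 mm above its underside) of the closed cardboard carton that stands in front of the wide case's tab; 60 mm (its x) by 100 mm (its y) by 80 mm high, about 0.3 kg; it starts with 15 to 35 mm of space between it and the tab's edge, turned a little from parallel
- narrow_case: the narrow case, like the wide one but 90 mm deep (x), 100 mm wide (y), 85 mm high without the lid; fixed, to be left shut. Origin at the centre of its underside; beside the wide case, on either side
- narrow_lid (a joint): angle of the narrow case's lid, rad, 0 shut
- tape_mid (a point): centre of a roll of tape standing flat on the counter in front of the narrow case, 72 mm across, 45 mm high; leave it
- bottle_mid (a point): centre of a small white oil bottle between the cases, 38 mm across, 110 mm high; leave it
- bearing_mid (a point): centre of a steel bearing ring lying flat, 62 mm across, 18 mm high; leave it
- cup_mid (a point): centre of a white mug, 76 mm across, 90 mm high; leave it
- jar_mid (a point): centre of a jar of washers, 60 mm across, 75 mm high; leave it
- screwdriver_grip (a point): middle of the handle of a screwdriver lying on the counter; leave it
Mind the look-alikes: they are no part of the job. What is shaped like the part that bears carton_mid but pink is not meant.

How it is judged:
By the outcome, as a careful person would: the job done as asked, in the order asked, and still so for the second after the job is handed in, with the robot touching nothing.
It also fails if it takes over 51 s, if anything falls off the work surface, if the arm or the gripper's body presses on something with over 40 N, if the wrist force passes 120 N, or if a joint passes its speed limit or range.

## Working session

There is one attempt and no reset: what is moved stays moved. The work goes in short steps, Python scripts to look and compute and a shell command to move; the robot and the scene stay as the last step left them, time stands still between calls to the robot, and variables do not carry over. Pictures are saved under pics/ and viewed, and the job is handed in when it is done.

```bash
mkdir -p pics; ls
python3 - <<'E'
from cell import robot
import cv2,numpy as np
for n in("scene","top"):
    im=robot.read_camera(n); cv2.imwrite(f"pics/{n}0.png",im[:,:,::-1])
    c=robot.calibration(n); print(n,np.round(c["intrinsics"],1).tolist(),np.round(c["pose"],3).tolist())
s=robot.observe(); print(s)
E
```

```text
pics
scene [[435.0, 0.0, 319.4], [0.0, 435.0, 239.3], [0.0, 0.0, 1.0]] [[-0.877, 0.304, -0.372, 0.926], [0.481, 0.558, -0.676, 0.887], [0.002, -0.772, -0.636, 0.849], [0.0, 0.0, 0.0, 1.0]]
top [[497.1, 0.0, 310.3], [0.0, 497.1, 239.0], [0.0, 0.0, 1.0]] [[0.023, -0.993, 0.113, 0.353], [-1.0, -0.024, -0.012, 0.08], [0.015, -0.113, -0.994, 1.477], [0.0, 0.0, 0.0, 1.0]]
{'time': 0.1, 'qpos': array([ 9.57987699e-01,  3.42659050e-01,  1.52491829e+00,  9.88982248e-06,
        1.27540046e+00, -1.46008593e-01]), 'qvel': array([-0.00175447, -0.00318202, -0.00257402, -0.00090961, -0.00036123,
       -0.00012782]), 'joint_efforts': array([ 9.79253055e-04, -4.32007062e+01, -2.44691670e+01,  7.18946778e-02,
        5.26417291e-02, -7.29627686e-05]), 'tool_pos': array([0.23603746, 0.46854213, 0.22611246]), 'tool_rot': array([-1.57216536e+00,  2.10882296e-04, -4.66803065e-01]), 'contact_force': array([ 0.20199718, -0.00867514, -0.70151675]), 'torque': array([-0.02176095, -0.02461955,  0.02264574]), 'opening': 0.09135327481019141}
```

View pics/scene0.png

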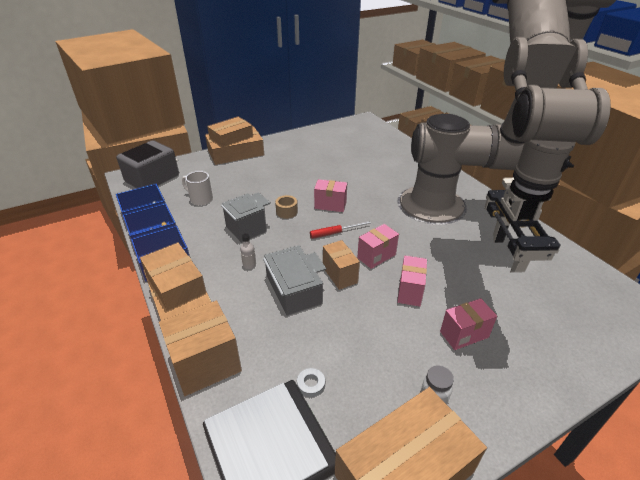

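View pics/top0.png

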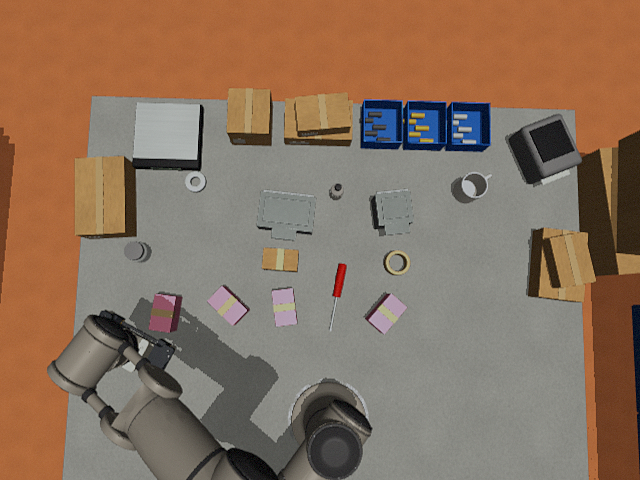

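The top view shows the wide case at (286,212) with its tab at (284,236). The tan carton is at (280,260), and pink look-alikes are at (165,312), (228,305), (285,307) and (386,313). The target is the tan carton at (280,260), since it's the only brown one in front of the wide tab. I'll confirm that in an enlarged crop.

```bash
cat > h.py <<'E'
import numpy as np,cv2
from cell import robot
def ray(n,uv,z):
    c=robot.calibration(n);K=np.array(c["intrinsics"]);T=np.array(c["pose"])
    uv=np.atleast_2d(uv).astype(float)
    d=(T[:3,:3]@np.linalg.solve(K,np.c_[uv,np.ones(len(uv))].T)).T
    o=T[:3,3]; return (o+d*((z-o[2])/d[:,2])[:,None])
def proj(n,P):
    c=robot.calibration(n);K=np.array(c["intrinsics"]);T=np.linalg.inv(np.array(c["pose"]))
    P=np.atleast_2d(P);q=(K@(T[:3,:3]@P.T+T[:3,3:4])).T
    return q[:,:2]/q[:,2:]
E
python3 - <<'E'
from h import *
im=cv2.imread("pics/top0.png")
c=im[160:345,140:440]; cv2.imwrite("pics/crop0.png",cv2.resize(c,None,fx=2.6,fy=2.6,interpolation=cv2.INTER_CUBIC))
s=cv2.imread("pics/scene0.png")[170:330,200:440]
cv2.imwrite("pics/crop1.png",cv2.resize(s,None,fx=3.3,fy=3.3,interpolation=cv2.INTER_CUBIC))
hsv=cv2.cvtColor(im,cv2.COLOR_BGR2HSV)
print("px carton",hsv[260,270],"lid",hsv[205,286],hsv[205,394],"counter",hsv[290,250],"pink",hsv[310,280])
E
```

```text
px carton [ 17 131 171] lid [ 70  11 136] [ 72   9 135] counter [ 35  11 138] pink [ 31  61 180]
```

View pics/crop0.png

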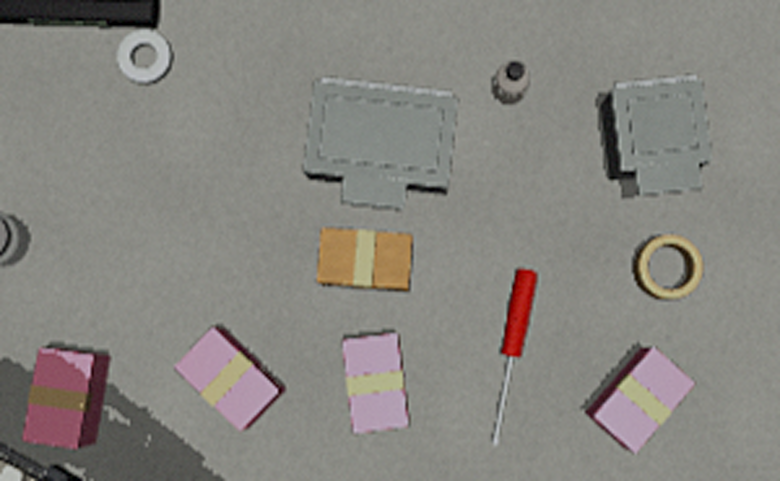

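View pics/crop1.png

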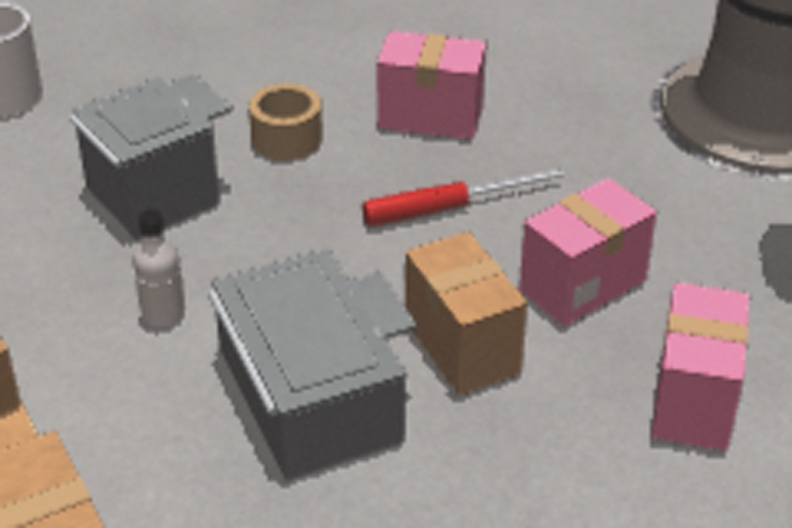

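The crop shows the tan carton at crop (365,259) in front of the wide lid's tab at (374,193). All the others are pink or in front of nothing. Next I'll measure.

Run:
```python
from h import *
o=np.array([140,160])
def c(p): return (np.array(p,float)+.5)/2.6-.5+o
P=lambda n,p,z: print(n,np.round(ray("top",c(p),z)[:,:2],4).tolist())
P("lid",[(319,79),(457,95),(447,190),(304,173)],.076)
P("tab",[(342,205),(403,209)],.076)
P("nlid",[(614,82),(697,76),(709,162),(622,170)],.091)
P("pinkmid",[(343,338),(398,332),(409,426),(354,434)],.08)
P("pinkL",[(216,326),(283,387),(242,431),(175,369)],.08)
P("pinkLL",[(35,348),(100,350),(80,447),(25,443)],.08)
P("bottle",[(515,70)],.11);P("ring",[(144,56)],.018);P("tape",[(668,268)],.045)
P("sd",[(525,270),(512,355),(495,442)],.01)
P("jar",[(0,235)],.075)
im=cv2.imread("pics/top0.png");h=cv2.cvtColor(im,cv2.COLOR_BGR2HSV)
m=cv2.inRange(h,(12,60,80),(32,255,255));m[:244]=0;m[276:]=0;m[:,:255]=0;m[:,303:]=0
m=cv2.morphologyEx(m,cv2.MORPH_CLOSE,np.ones((5,5)))
ct=max(cv2.findContours(m,0,1)[0],key=cv2.contourArea);r=cv2.minAreaRect(ct);b=cv2.boxPoints(r)
w=ray("top",b,.08);print("carton",np.round(w[:,:2],4).tolist(),w.mean(0),[np.linalg.norm(w[i]-w[i-1]) for i in (0,1)])
# scene view check: carton top
S=lambda p:(np.array(p,float)+.5)/3.3-.5+np.array([200,170])
print("scene carton",np.round(ray("scene",S([(405,248),(470,234),(525,303),(463,323)]),.08),4).tolist())
print("scene lid",np.round(ray("scene",S([(212,287),(330,250),(405,375),(275,408)]),.076),4).tolist())
print("scene tab",np.round(ray("scene",S([(378,271),(415,328)]),.073),4).tolist())
```

```text
lid [[0.6498, 0.2031], [0.6358, 0.0507], [0.53, 0.0593], [0.5449, 0.216]]
tab [[0.5107, 0.1734], [0.5079, 0.1068]]
nlid [[0.6516, -0.1204], [0.6607, -0.2114], [0.5658, -0.2246], [0.5547, -0.1299]]
pinkmid [[0.3665, 0.1675], [0.3743, 0.1086], [0.2747, 0.0942], [0.265, 0.1526]]
pinkL [[0.3762, 0.3041], [0.3129, 0.2299], [0.2656, 0.2718], [0.3294, 0.3459]]
pinkLL [[0.3483, 0.4962], [0.3478, 0.4269], [0.2451, 0.4426], [0.248, 0.501]]
bottle [[0.6579, -0.0106]]
ring [[0.6837, 0.4096]]
tape [[0.4526, -0.1889]]
sd [[0.4488, -0.0324], [0.3525, -0.0192], [0.2552, -0.0018]]
jar [[0.4691, 0.5425]]
carton [[0.4237, 0.1981], [0.4859, 0.1957], [0.4812, 0.096], [0.419, 0.0988]] [0.45244029 0.1471706  0.08      ] [np.float64(0.0993447375494497), np.float64(0.062217076659338955)]
scene carton [[0.4799, 0.0948, 0.08], [0.4232, 0.105, 0.08], [0.4292, 0.1994, 0.08], [0.4842, 0.1957, 0.08]]
scene lid [[0.6381, 0.0587, 0.076], [0.5337, 0.063, 0.076], [0.5496, 0.2203, 0.076], [0.6501, 0.2042, 0.076]]
scene tab [[0.5096, 0.1025, 0.073], [0.5162, 0.1763, 0.073]]
```

```bash
python3 -m crank '{"xyz":[[3.1,0,-2.15],[3.1,0,-2.15],[3.1,0,-2.15],[3.1,0,-2.15],[3.1,0,-2.15],[3.1,0,-2.15],[3.1,0,-2.15],[3.1,0,-2.15],[3.1,0,-2.15],[3.1,0,-2.15],[3.1,0,-2.15],[3.1,0,-2.15]],"roll":[0,0,0,0,0,0,0,0,0,0,0,0]}' 0.55 20
python3 -m crank '{"xyz":[[0,0,0],[0,0,0],[0,0,0],[0,0,0],[0,0,0],[0,0,0],[0,0,0],[0,0,0],[0,0,0],[0,0,0]],"roll":[8.25,8.25,8.25,8.25,8.25,8.25,8.25,8.25,0,0]}'
```

```text
time: 1.3
tool_pos: [0.4527, 0.0695, 0.2265]
tool_rot: [-1.571, 0.0, -0.467]
contact_force: [0.2, 0.1, -0.3]
opening: 0.0207
time: 2.3
tool_pos: [0.4522, 0.071, 0.2265]
tool_rot: [-1.571, 0.0, -1.615]
contact_force: [-0.2, -0.6, 0.3]
opening: 0.0208
```

```bash
python3 -m crank '{"xyz":[[0.4,3,0],[0,3,0],[0,3,0],[0,3,0],[0,3,0],[0,2.5,0],[0,1.2,0],[0,0.9,0],[0,0,0]],"roll":[0,0,0,0,0,0,0,0,0]}'
python3 - <<'E'
from h import *
for n in ("scene",):
    im=robot.read_camera(n)[150:390,180:500]; cv2.imwrite("pics/s1.png",cv2.resize(im[:,:,::-1],None,fx=2.5,fy=2.5))
E
```

```text
time: 3.2
tool_pos: [0.4516, 0.0671, 0.0299]
tool_rot: [-1.573, 0.0, -1.617]
contact_force: [0.2, -0.1, 0.3]
opening: 0.0209
```

View pics/s1.png

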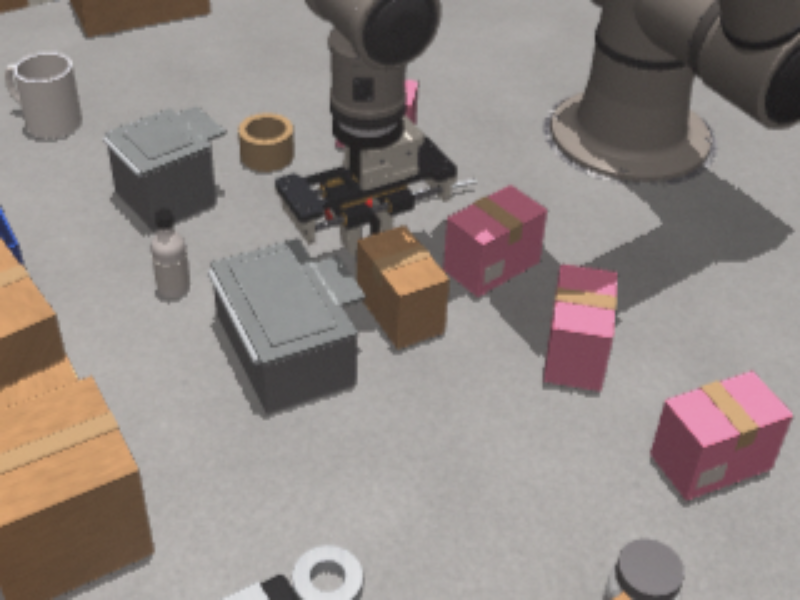

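The fingers are down behind the carton (crop 390,275) on its -y side, and the gripper body is clear above. Pushing towards +y now.

```bash
python3 -m crank '{"xyz":[[-1,0,0],[-1,0,0],[-0.7,0,0],[-0.7,0,0],[-1,0,0],[-1,0,0],[-1,0,0],[-1,0,0],[-1,0,0]],"roll":[0,0,0,0,0,0,0,0,0]}'
python3 - <<'E'
from h import *
for n in ("scene",):
    im=robot.read_camera(n)[150:390,180:500]; cv2.imwrite("pics/s2.png",cv2.resize(im[:,:,::-1],None,fx=2.5,fy=2.5))
E
```

```text
time: 4.15
tool_pos: [0.4561, 0.1519, 0.0307]
tool_rot: [-1.571, 0.0, -1.619]
contact_force: [0.0, -2.8, 2.0]
opening: 0.0205
```

View pics/s2.png

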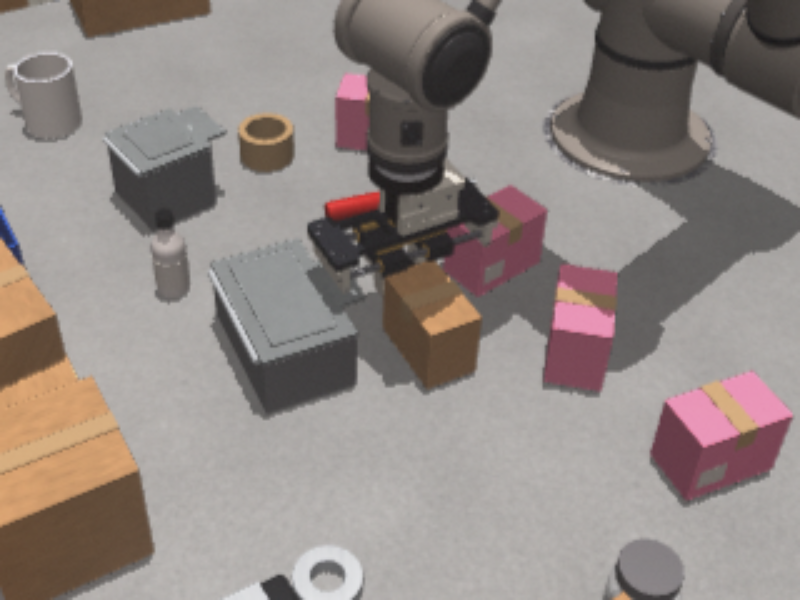

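The carton (crop 432,325) is sliding upright and straight, with a push of about 3 N. I'll keep going.

```bash
python3 -m crank '{"xyz":[[-1,0,0],[-1,0,0],[-1,0,0],[-1,0,0],[-1,0,0],[-1,0,0],[-1,0,0],[-1,0,0],[-1,0,0],[-1,0,0],[-0.6,0,0],[-0.3,0,0],[0,0,0]],"roll":[0,0,0,0,0,0,0,0,0,0,0,0,0]}'
python3 -m crank '{"xyz":[[0.5,0,0],[1.5,0,0],[1,-2,0],[0,-4,0],[0,-4,0],[0,-4,0],[0,-3,0],[0,0,0]],"roll":[0,0,0,0,0,0,0,0]}' -1
python3 - <<'E'
from h import *
for n in ("scene","top"):
    im=robot.read_camera(n); cv2.imwrite(f"pics/{n}3.png",im[:,:,::-1])
E
```

```text
time: 5.5
tool_pos: [0.4615, 0.2603, 0.0308]
tool_rot: [-1.57, 0.0, -1.618]
contact_force: [-0.5, 0.1, -0.8]
opening: 0.0211
time: 6.3
tool_pos: [0.4621, 0.2293, 0.2051]
tool_rot: [-1.563, 0.003, -1.62]
contact_force: [0.3, 0.3, 0.1]
opening: 0.0801
```

View pics/scene3.png

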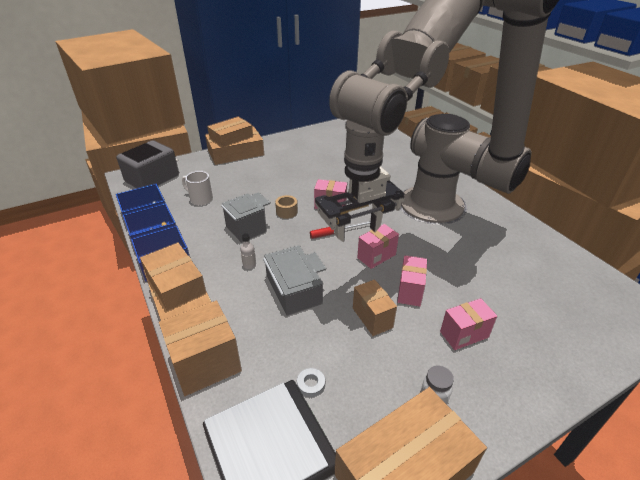

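View pics/top3.png

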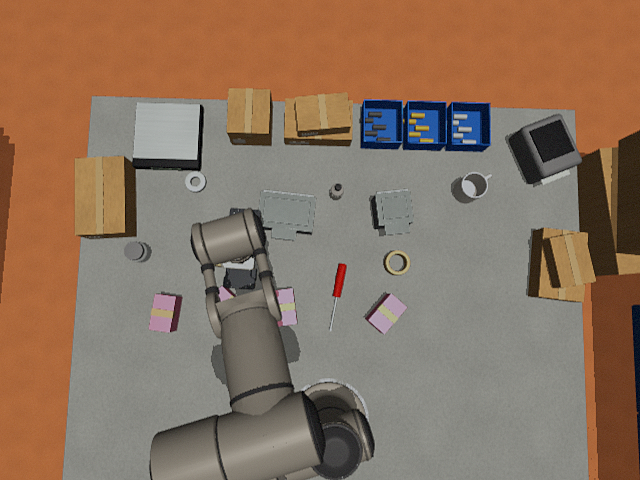

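The carton now stands upright at scene (374,307), well to the +y side of the case. Next I'll go over the tab and look with the wrist camera.

```bash
python3 -m crank '{"xyz":[[2.9,0,2.1],[2.9,0,2.1],[2.85,0,2.15],[0,0,0],[0,0,0],[0,0,0],[0,0,0],[0,0,0],[0,0,0],[0,0,0],[0,0,0],[0,0,0],[0,0,0],[0,0,0],[0,0,0],[0,0,0]],"roll":[0,0,0,-8,-8,-8,-8,-8,-8,-8,-8,-8,-8,-8,0,0]}' -1
python3 - <<'E'
from h import *
print(robot.calibration("wrist"))
im=robot.read_camera("wrist"); cv2.imwrite("pics/w4.png",im[:,:,::-1])
s=robot.read_camera("scene")[:,:,::-1];cv2.imwrite("pics/s4.png",cv2.resize(s[230:350,240:420],None,fx=4,fy=4,interpolation=cv2.INTER_CUBIC))
E
```

```text
time: 8.0
tool_pos: [0.5186, 0.14, 0.1995]
tool_rot: [-1.571, 0.002, -0.087]
contact_force: [0.7, -0.2, 0.4]
opening: 0.092
{'intrinsics': array([[400.96851947,   0.        , 316.63766011],
       [  0.        , 400.96851947, 239.46271325],
       [  0.        ,   0.        ,   1.        ]]), 'pose': array([[ 0.08649625,  0.95242505,  0.29224122,  0.4392096 ],
       [ 0.9962512 , -0.08228004, -0.02671226,  0.14512569],
       [-0.00139581,  0.29345617, -0.95597151,  0.3577021 ],
       [ 0.        ,  0.        ,  0.        ,  1.        ]])}
```

View pics/w4.png

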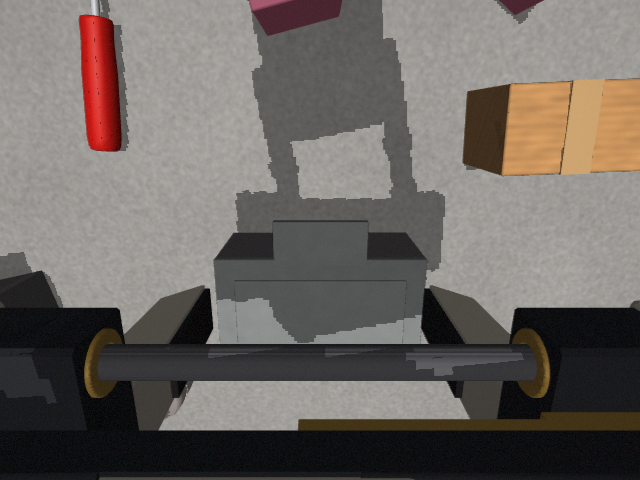

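View pics/s4.png

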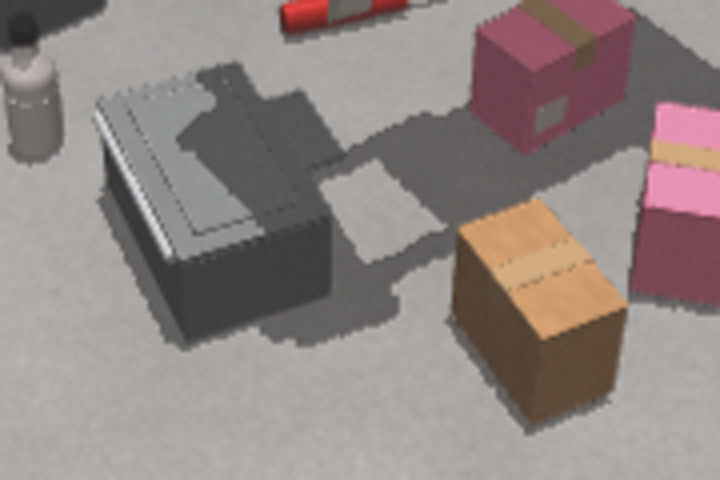

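The wrist view shows the tab at pixels (273–368, 221–259), the lid's front edge on row 259 and the tool square to it. The carton is clear to the right at (550,125).

Run:
```python
from h import *
w=ray("wrist",[(273,221),(368,221),(216,259.5),(427,259.5)],.076)
print(np.round(w,4).tolist())
s=robot.observe();p=s["tool_pos"];y=s["tool_rot"][2]
tx=np.array([np.cos(y),np.sin(y)]);tz=np.array([-np.sin(y),np.cos(y)])
for q in w: print(np.round([(q[:2]-p[:2])@tx*100,(q[:2]-p[:2])@tz*100],2))
c=ray("scene",np.array([(457,232),(540,200),(627,306),(541,339)])/4+[240,230],.08);print(np.round(c,3).tolist())
```

```text
[[0.5093, 0.1071, 0.076], [0.5151, 0.1758, 0.076], [0.5352, 0.0611, 0.076], [0.5486, 0.2183, 0.076]]
[-0.68 -3.38]
[-0.68  3.52]
[ 2.3  -7.74]
[2.29 8.04]
[[0.491, 0.275, 0.08], [0.431, 0.277, 0.08], [0.436, 0.374, 0.08], [0.494, 0.37, 0.08]]
```

```bash
python3 -m crank '{"xyz":[[0.3,2,0.1],[0,3,0],[0,3,0],[0,3,0],[0,2,0],[0,1,0],[0,0,0],[0,0,0]],"roll":[0,0,0,0,0,0,0,0]}' -1
python3 - <<'E'
from h import *
s=robot.read_camera("scene")[:,:,::-1];cv2.imwrite("pics/s5.png",cv2.resize(s[170:350,220:420],None,fx=3.3,fy=3.3,interpolation=cv2.INTER_CUBIC))
im=robot.read_camera("wrist"); cv2.imwrite("pics/w5.png",im[:,:,::-1])
E
```

```text
time: 8.9
tool_pos: [0.5229, 0.1412, 0.0615]
tool_rot: [-1.57, -0.001, -0.083]
contact_force: [-0.3, 0.6, 0.4]
opening: 0.0917
```

View pics/s5.png

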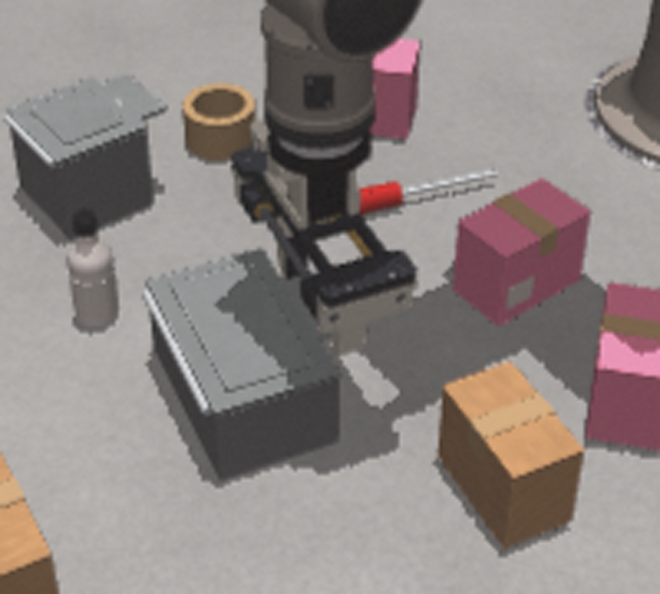

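View pics/w5.png

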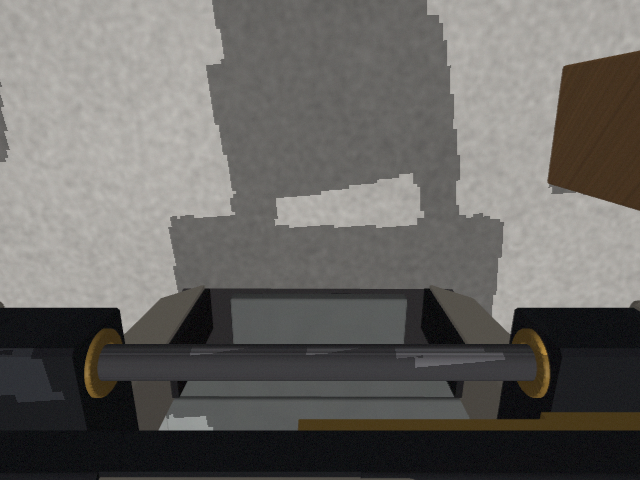

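The tab (wrist 232–407, row 298 on) sits centred between the fingers. Closing on its side edges so it can be raised.

```bash
python3 -m crank '{"xyz":[[0,0.1,0],[0,0,0],[0,0,0],[0,0,0],[0,0,0],[0,0,0]],"roll":[0,0,0,0,0,0]}' 1 20
```

```text
time: 9.6
tool_pos: [0.5225, 0.142, 0.06]
tool_rot: [-1.57, -0.001, -0.083]
contact_force: [-0.2, 5.4, 1.2]
opening: 0.0693
```

Run:
```python
import numpy as np
th=np.r_[0,.05,.15,.25,.37,.5,.63,.76,.89,1.02,1.15,1.27,1.38,1.48,1.58,1.66,1.72]+.025
p=np.c_[-12*np.cos(th),-12*np.sin(th)]
for t,d in zip(th[1:]-.025,np.diff(p,axis=0)): print(round(t,2),np.round(d,2))
```

```text
0.05 [ 0.03 -0.6 ]
0.15 [ 0.15 -1.19]
0.25 [ 0.27 -1.17]
0.37 [ 0.47 -1.36]
0.5 [ 0.69 -1.4 ]
0.63 [ 0.87 -1.3 ]
0.76 [ 1.03 -1.17]
0.89 [ 1.17 -1.03]
1.02 [ 1.29 -0.87]
1.15 [ 1.4  -0.69]
1.27 [ 1.36 -0.47]
1.38 [ 1.29 -0.29]
1.48 [ 1.19 -0.14]
1.58 [ 1.2  -0.02]
1.66 [0.96 0.07]
1.72 [0.71 0.1 ]
```

```bash
python3 -m crank '{"xyz":[[0.05,-0.6,0],[0.15,-1.2,0],[0.25,-1.15,0],[0.45,-1.35,0],[0.7,-1.4,0],[0,0,0]],"roll":[0,0,0,0,0,0]}'
python3 - <<'E'
from h import *
s=robot.read_camera("scene")[:,:,::-1];cv2.imwrite("pics/s6.png",cv2.resize(s[150:350,220:420],None,fx=3,fy=3,interpolation=cv2.INTER_CUBIC))
E
```

```text
time: 10.2
tool_pos: [0.539, 0.1405, 0.118]
tool_rot: [-1.569, -0.002, -0.083]
contact_force: [-0.4, 5.5, -0.9]
opening: 0.0698
```

View pics/s6.png

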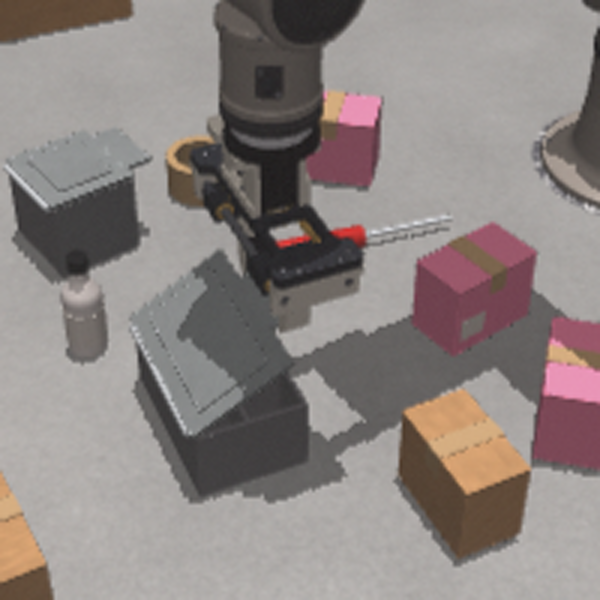

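The lid (crop 215,335) is about 30° up and the tab is still held. Continuing along the arc.

```bash
python3 -m crank '{"xyz":[[0.85,-1.3,0],[1.05,-1.15,0],[1.15,-1.05,0],[1.3,-0.85,0],[1.4,-0.7,0],[1.35,-0.45,0],[0,0,0]],"roll":[0,0,0,0,0,0,0]}'
python3 - <<'E'
from h import *
s=robot.read_camera("scene")[:,:,::-1];cv2.imwrite("pics/s7.png",cv2.resize(s[120:320,200:400],None,fx=3,fy=3,interpolation=cv2.INTER_CUBIC))
E
```

```text
time: 10.95
tool_pos: [0.6098, 0.1344, 0.1717]
tool_rot: [-1.57, -0.001, -0.083]
contact_force: [-0.7, 5.1, 4.3]
opening: 0.0695
```

View pics/s7.png

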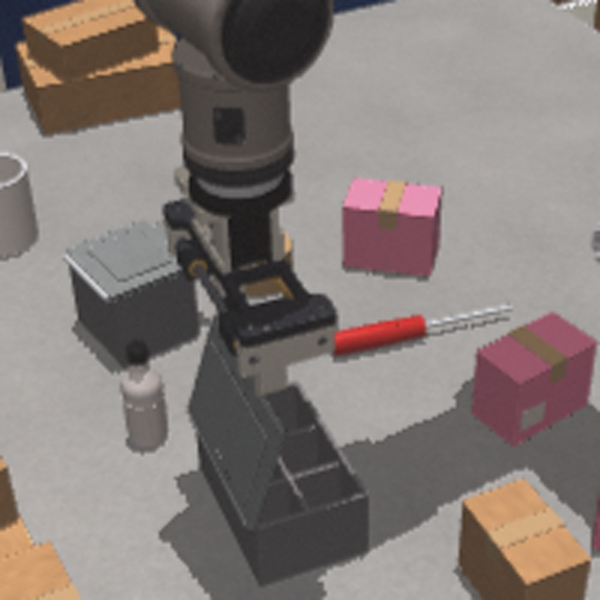

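The lid is about 73° up, with the tab still held. The reading shows 4 N upward on the tool, so I'll go a little higher while passing the balance point.

```bash
python3 -m crank '{"xyz":[[1.3,-0.35,0],[1.2,-0.2,0],[1.2,-0.05,0],[0.95,0.05,0],[0.7,0.1,0],[0,0,0]],"roll":[0,0,0,0,0,0]}'
python3 - <<'E'
from h import *
s=robot.read_camera("scene")[:,:,::-1];cv2.imwrite("pics/s8.png",cv2.resize(s[120:320,200:400],None,fx=3,fy=3,interpolation=cv2.INTER_CUBIC))
E
```

```text
time: 11.6
tool_pos: [0.6622, 0.1298, 0.1751]
tool_rot: [-1.57, 0.001, -0.083]
contact_force: [-1.0, 4.7, -1.3]
opening: 0.07
```

View pics/s8.png

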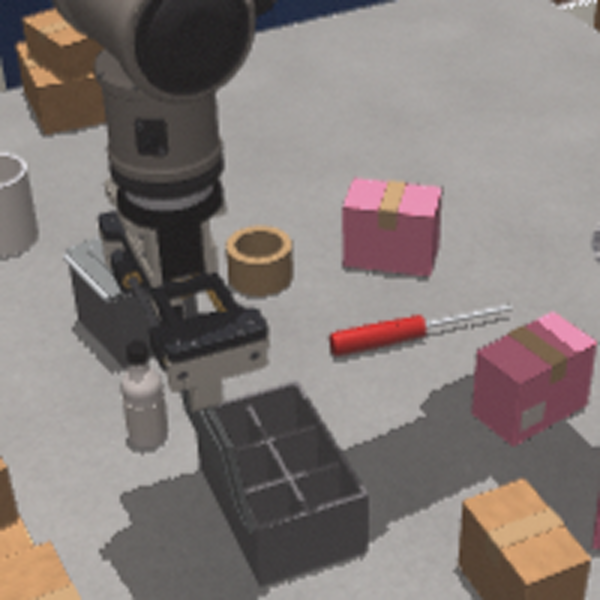

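The lid is past upright: the tab is about 21 mm behind the hinge, roughly 1.72 rad. Opening the fingers, then lifting away.

```bash
python3 -m crank '{"xyz":[[0,0,0],[0,0,0],[0,0,0],[0,0,0],[0,0,0],[0,0,0]],"roll":[0,0,0,0,0,0]}' -1
python3 -m crank '{"xyz":[[0,-1,0],[0,-3,0],[0,-4,0],[-3,-3,0],[-4,0,0],[-4,0,0],[-4,0,0],[-4,0,0],[-4,0,0],[0,0,0]],"roll":[0,0,0,0,0,0,0,0,0,0]}'
python3 - <<'E'
from h import *
for n in ("scene","top"):
    im=robot.read_camera(n); cv2.imwrite(f"pics/{n}9.png",im[:,:,::-1])
E
```

```text
time: 12.25
tool_pos: [0.6624, 0.1294, 0.1763]
tool_rot: [-1.571, -0.0, -0.083]
contact_force: [-0.2, -0.7, -0.3]
opening: 0.0918
time: 13.25
tool_pos: [0.4291, 0.149, 0.2875]
tool_rot: [-1.57, 0.0, -0.081]
contact_force: [-0.2, -0.2, 0.1]
opening: 0.0916
```

View pics/scene9.png

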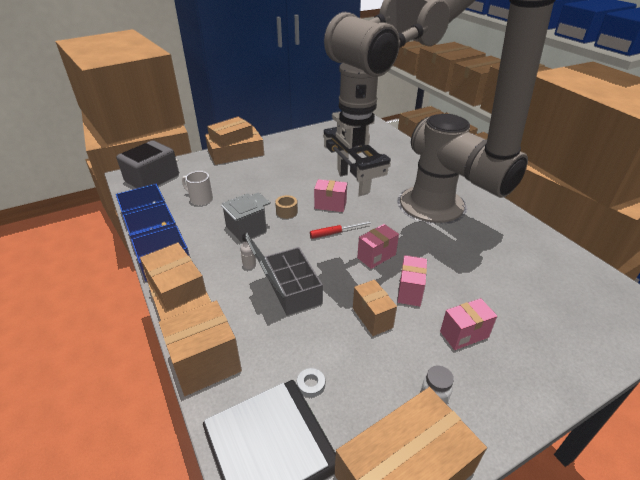

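View pics/top9.png

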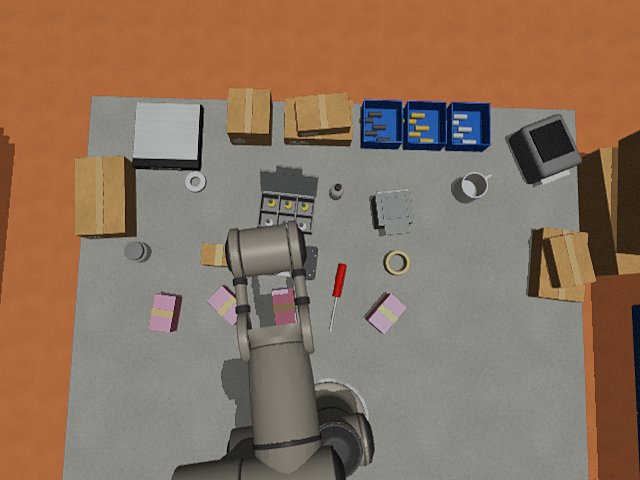

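Run:
```python
from h import *
h=np.array([.6415,.130]);a=np.array([.996,-.085])
for t in (1.6,1.72,1.95):
    q=h-a*.13*np.cos(t); print(t,proj("top",[*q,.07+.13*np.sin(t)]))
a=cv2.imread("pics/scene0.png").astype(int);b=cv2.imread("pics/scene9.png").astype(int)
for n,(u,v) in dict(bottle=(248,255),tape=(287,207),ring=(311,382),cup=(199,188),jar=(438,383),narrow=(245,215),sd=(325,231)).items():
    print(n,np.abs(a-b)[v-12:v+12,u-15:u+15].mean().round(1))
```

```text
1.6 [[286.58298592 182.52755998]]
1.72 [[287.26893492 176.88131835]]
1.95 [[288.58835831 166.98876684]]
bottle 15.3
tape 2.2
ring 3.0
cup 2.5
jar 2.7
narrow 2.0
sd 2.7
```

Run:
```python
from h import *
a=cv2.imread("pics/top0.png").astype(int);b=cv2.imread("pics/top9.png").astype(int)
print("bottle top diff",np.abs(a-b)[180:202,328:346].mean())
robot.hand_in(); print(robot.observe()["time"])
```

```text
bottle top diff 1.8442760942760943
the job is handed in; nothing more can be done
the job is handed in; nothing more can be done
```

The job is done and handed in at about 13.4 s. The carton is out to the side and the wide lid stands fully open.

- **Carton:** I pushed the tan carton about 17 cm towards +y with two fingers. It stayed upright, and its near face is at y ≈ 0.275, with the wide case's side at about y ≈ 0.226.
- **Lid:** The tool could only point straight down, so it could not reach under the tab. I held the tab lightly by its side edges, swung the lid up and over to about 1.72 rad, and let go. It fell back to its stop: the tab edge shows at row 166–168 in the top view, against 167 predicted for 1.95 rad.
- **Other things:** The narrow case is still shut. The tape, bearing, mug, jar and screwdriver look unchanged in before-and-after pictures. The bottle patch differed in the scene view, which I put down to the raised lid now overlapping it there. The top view shows the bottle unmoved.
- **Forces:** The tool force readings I took at the end of each move stayed under about 6 N, and the arm ended clear of everything.

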